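# Tuck a carrier plate under the hold-down leaf of a drawdown board and hold it flat

### The arm

A 6-joint arm with a two-finger parallel gripper is mounted at the origin on a cart in front of the work surface, level with it; the furniture and walls round the work are solid. World frame = base frame: x ahead of the robot, y to its left, z up, the work surface at z = 0. Lengths are in mm, angles in rad, forces in N, time in s.
With the tool pointing down it reaches from about 350 to 875 mm from the base axis. Payload 4.2 kg.
Tool frame: the origin (TCP) lies midway between the tips of the shut fingers; the grasp point (between the pads) lies 19 mm behind it; y points along the fingers, x is the direction in which the jaws open and shut, and the axes are right-handed (so a half turn about y gives the same grasp; the last joint's range is limited). The gripper opens to 85 mm and grips with 20 to 120 N. Pads are 22 mm wide; open, the fingers measure 114 mm over their backs; the gripper's body (76 mm by 85 mm) begins 54 mm behind the grasp point. The pads swing forward as they close: fully open they stand 13 mm farther back than shut.
Start: joints at [1.542, 0.385, 0.008, 0, -1.194, -0.259], TCP at [177.37, 599.282, 231.312] pointing down, gripper open.
Joint ranges: [-3.14, 3.14], [-1.21, 2.06], [-1.07, 1.41], [-3.16, 2.05], [-2.99, -0.16], [-3.1, 3.1]. Speed limits (rad/s): [2.79, 2.79, 3.14, 3.14, 3.14, 3.14].

### API

Orientations are given as a unit quaternion [x, y, z, w].
In Python, from bench import read_state, get_image, job_done gives the robot as it stands.
- The arm moves only by the tool play_rows, never from a script. Its argument "series" is a list of rows, each a list of 7 numbers: the shift along the tool's x, y, z in m, then the turn, a rotation vector about the tool's x, y, z in rad, then the finger opening in m, from 0 to 0.0854. In form: [[x, y, z, wx, wy, wz, claw], ...]. A call has 1 to 10 rows; each row shifts and turns the pose as measured when the row begins, along the tool's axes as they then stand; what a row does not reach is not made up. A row lasts 1/10 s, in which the tool goes at most 50 mm and 8.59 degrees, less where a joint would pass 70% of its speed; a pose out of reach is approached as far as the arm can. A call with a gripper value outside its range is refused whole. The fingers move at their own pace and stop on an object; the grip force is fixed at half the most. Time passes only in rows, so rows that do not move let the fingers close. It gives the time, the measured TCP pose, the force and the opening at its end, in the units of the state.
- read_state(): the state, without advancing time (a new reading comes with each control period).
- get_image(name): name is "side" or "top"; returns a dict with "color" (400x640x3 uint8, red, green, blue), "intrinsics" (3x3 intrinsics, pixels), "D" ([k1, k2, p1, p2, k3] as OpenCV has them; the pictures are not rectified), "origin" and "orientation" of the camera in the world. Camera axes: x right, y down, z forward; pixel columns grow to the right and rows downward; lengths in mm; the calibration is good to about 2 mm. A picture is of the moment at which its call begins. There is no depth.
- job_done(): hands the job in, once; it reports no verdict.
The state is a dict: "clock": time; "joints": joint angles; "joint_vel": joint speeds; "joint_efforts": joint torques, N m; "position": TCP position; "ee_rot": TCP orientation; "contact_force": force on the tool from outside, world axes, zero at the start; "wrist_torque": the same for the moment, N m; "gripper_width": finger opening in mm.
Only numpy, scipy, OpenCV 4.12 (cv2) and the standard library are available. Lean on these libraries where they do the work, as an engineer would, in place of code of your own. Each camera call takes 0.05 s, during which the arm holds its last target. There are 200 camera calls.

### The job

Take the flat carrier plate by its grip bar and slide its plain edge (the one farthest from the bar) under the hinged hold-down leaf of the drawdown board, without lifting the leaf, until at least 15 mm of the plate lies behind the leaf's lip, square to the board and midway across it. Then press the plate down firmly (10 N or so) so that it lies flat on the board, and finish while still holding it pressed there with the gripper: do not let go. Leave the bottle, the timer and the box of pipette tips where they are.

Things in the scene. Friction and masses are not known exactly. Their poses are not given: they have to be found in the camera images.
- plate: loose bare-metal carrier plate, 110 (its x) x 90 (its y) x 4 mm thick, 0.1 to 0.2 kg, lying on the worktop. Origin: middle of its underside; z up. The plain edge to be tucked in is its +x edge (x = +55 mm). A black upright grip bar, 12 mm thick (x) x 70 mm long (y), stands across the plate centred at x = -30 mm, from the plate's top (4 mm) up to 34 mm above the underside; pinch it from above with the fingers on its two long sides (closing along the plate's x)
- edge (a point): middle of the plate's plain +x edge, at its underside; axes as the plate's
- tail (a point): middle of the plate's rear edge (-x, behind the grip bar), at its underside; axes as the plate's
- board: drawdown board, fixed to the worktop: a grey painted deck 190 (x) x 130 (y) mm whose flat top is 18 mm above the origin; origin: middle of its underside on the worktop. Its +x is the direction in which the plate is pushed in; the leaf covers its +x end. The deck is free and flat from x = -95 mm to the back stop, a step 6 mm high with its face at x = +45 mm. The hinge cheeks rise to 15 mm above the deck at the +x end
- lip (a point): point on the deck top directly below the middle of the leaf's free front edge (the lip), at board x = +10 mm, y = 0; axes as the board's. The back stop lies 35 mm farther in +x. The leaf is a 3 mm thick steel flap 110 mm wide; its flat underside stays 7 mm above the deck, and its front 10 mm curl upward so that the mouth at the lip is about 11 mm high; the leaf's top reaches at most 16 mm above the deck
- leaf (a joint): hinge of the leaf, along the board's y at x = +70 mm, 9.5 mm above the deck; 0 rad = down on its stop (as at the start), grows as the lip is lifted (60 mm from hinge to lip, so 0.08 rad lifts the lip by about 5 mm). It is light (60 g), unsprung, and falls back by its weight
- flask: bystander: white plastic bottle with a screw cap, 48 mm across, 78 mm tall; origin at the middle of its underside
- timer: bystander: flat white lab timer 66 x 66 x 19 mm; origin at the middle of its underside
- tips: bystander: box of pipette tips with a clear lid, 78 x 116 x 68 mm; origin at the middle of its underside

How it is judged:
By the outcome, as a careful person would: the job done as asked, in the order asked, and still so for the second after the job is handed in, while the arm keeps its last pose, push and grip.
It also fails if it takes over 38 s, if anything falls off the work surface, if the arm or the gripper's body presses on something with over 40 N, if the wrist force passes 120 N, or if a joint passes its speed limit or range.

## Working session

There is one attempt and no reset: what is moved stays moved. The work goes in short steps, Python scripts to look and compute and a tool call to move; the robot and the scene stay as the last step left them, time stands still between calls to the robot, and variables do not carry over. Pictures are saved under pics/ and viewed, about 8 in all and at most 12, crops included, and the job is handed in when it is done.

Besides the shell and the picture viewer there is one more tool, called after "Call:" as name([rows], argument=value, ...), one row to a line, values as JSON. play_rows: Moves the arm, as the interface text tells. Its arguments: {"type":"object","properties":{"series":{"type":"array","items":{"type":"array","items":{"type":"number"}}}},"required":["series"]}

```bash
mkdir -p pics; ls
python3 - <<'E'
from bench import *
import cv2
s=read_state();print(s)
for n in("side","top"):
    g=get_image(n);cv2.imwrite(f"pics/{n}0.png",g["color"][:,:,::-1]);print(n,g["intrinsics"],g["D"],g["origin"],g["orientation"])
E
```

```text
pics
{'clock': 0.0, 'joints': array([ 1.54163712e+00,  3.85573316e-01,  6.60955567e-03, -4.73376136e-04,
       -1.19401867e+00, -2.58586371e-01]), 'joint_vel': array([-0.00259053,  0.00072876,  0.00018916,  0.00113205,  0.00071326,
        0.00045785]), 'joint_efforts': array([ 3.27971811e-04, -3.92290628e+01,  1.88403010e+01,  4.18652639e+00,
       -4.65450576e-03, -2.77437657e-06]), 'position': array([177.20044977, 598.73558956, 230.20891573]), 'ee_rot': array([ 0.4236981 , -0.56605034,  0.56706796, -0.42249362]), 'contact_force': array([-0.97881253,  0.44167809, -0.24032246]), 'wrist_torque': array([-0.0115781 , -0.01504414, -0.00684299]), 'gripper_width': 85.42046507272516}
side [[364.9708863    0.         319.83733292]
 [  0.         364.9708863  197.32130464]
 [  0.           0.           1.        ]] [0.01338642 0.         0.         0.         0.        ] [ 121.93391078 -403.05464992  359.59118622] [ 0.79289189 -0.21900046  0.14878128 -0.54884003]
top [[451.09545134   0.         312.2895979 ]
 [  0.         451.09545134 199.93852567]
 [  0.           0.           1.        ]] [-0.12580517  0.          0.          0.          0.        ] [ 423.97105129  260.85502862 1098.69999715] [ 0.7145319  -0.69877367  0.01859143 -0.02852876]
```

View pics/side0.png

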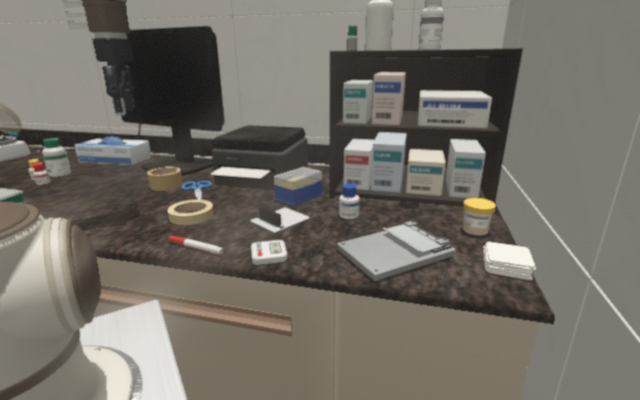

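View pics/top0.png

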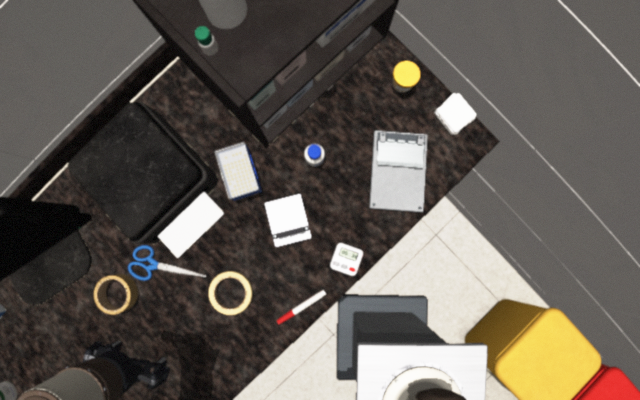

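The side view shows the plate at about (280,220) with its bar at (270,215), and the board at (397,248). In the top view the plate is at (288,220) with its bar on the near side at (292,238), and the board is at (399,170) with its leaf at the upper end. Next I'll measure the corners from the top view.

```bash
cat > h.py <<'E'
import numpy as np,cv2
from bench import *
from scipy.spatial.transform import Rotation as R
def ray(g,px):
    p=cv2.undistortPoints(np.array(px,float).reshape(-1,1,2),g["intrinsics"],g["D"])[:,0]
    return R.from_quat(g["orientation"]).apply(np.c_[p,np.ones(len(p))])
def onz(g,px,z):
    d=ray(g,px);o=np.array(g["origin"]);return o+d*((z-o[2])/d[:,2])[:,None]
def proj(g,P):
    r=R.from_quat(g["orientation"]).inv()
    c=r.apply(np.array(P,float).reshape(-1,3)-g["origin"])
    return cv2.projectPoints(c,np.zeros(3),np.zeros(3),g["intrinsics"],g["D"])[0][:,0]
def crop(g,x,y,w,h,k,name):
    cv2.imwrite(name,cv2.resize(np.ascontiguousarray(g["color"][y:y+h,x:x+w,::-1]),None,fx=k,fy=k,interpolation=cv2.INTER_CUBIC))
E
python3 - <<'E'
from h import *
g=get_image("top");c=g["color"].astype(int)
np.set_printoptions(precision=1,suppress=True)
hsv=cv2.cvtColor(g["color"],cv2.COLOR_RGB2HSV)
def comp(m,box):
    x,y,w,h=box;M=np.zeros(m.shape,np.uint8);M[y:y+h,x:x+w]=m[y:y+h,x:x+w]
    cs=cv2.findContours(M,cv2.RETR_EXTERNAL,cv2.CHAIN_APPROX_NONE)[0]
    return max(cs,key=cv2.contourArea)
br=c.min(2)
for n,m,box,z in(("plate",br>120,(255,185,65,70),4),("board",br>95,(360,120,75,100),18)):
    k=comp(m.astype(np.uint8),box);r=cv2.minAreaRect(k);b=cv2.boxPoints(r);print(n,r,"\n",b,"\n",onz(g,b,z)); 
    P=onz(g,k[:,0],z)[:,:2].astype(np.float32);r=cv2.minAreaRect(P);print("world",r)
crop(g,250,180,70,70,8,"pics/a.png");crop(g,355,115,85,105,5,"pics/b.png")
E
```

```text
plate ((287.558837890625, 219.73533630371094), (46.80937194824219, 38.56315994262695), 75.96376037597656) 
 [[263.2 201.7]
 [300.6 192.4]
 [311.9 237.8]
 [274.5 247.1]] 
 [[489.9 396.7   4. ]
 [514.8 306.    4. ]
 [405.1 275.8   4. ]
 [380.3 366.    4. ]]
world ((447.342041015625, 336.10235595703125), (113.77362823486328, 93.7427749633789), 15.675772666931152)
board ((398.5545959472656, 170.66751098632812), (54.75126266479492, 78.8634033203125), 3.7517290115356445) 
 [[368.7 208.2]
 [373.8 129.5]
 [428.5 133.1]
 [423.3 211.8]] 
 [[479.  141.2  18. ]
 [671.  130.9  18. ]
 [665.9  -3.4  18. ]
 [473.1   9.   18. ]]
world ((572.4515380859375, 69.8030014038086), (132.740234375, 192.62396240234375), 86.95909118652344)
```

```bash
python3 -c "
import cv2,numpy as np
a=cv2.imread('pics/a.png');b=cv2.imread('pics/b.png')[:525]
a=cv2.resize(a,(375,375));c=np.zeros((525,800,3),np.uint8);c[:375,:375]=a;c[:,375:375+425]=b;cv2.imwrite('pics/ab.png',c)"
```

```text
(no output)
```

View pics/ab.png

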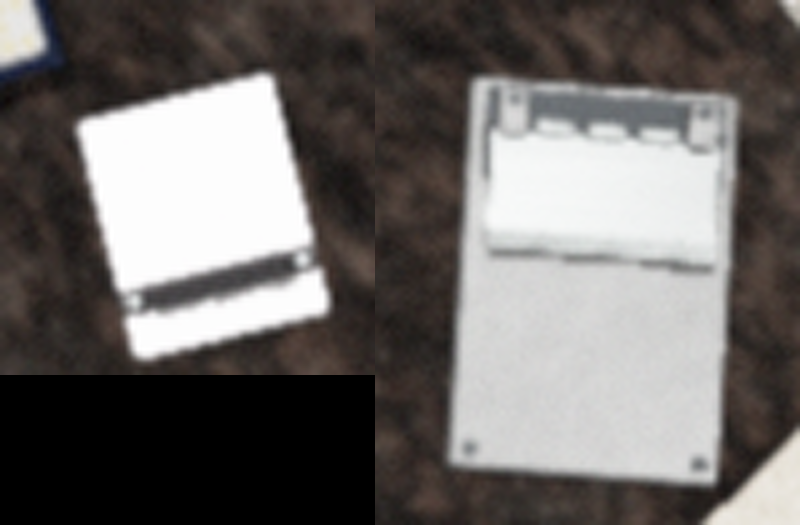

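```bash
cat >> h.py <<'E'
def plan(p,yaw,n,flip=None):
    """rows to take TCP to world p (mm), jaw axis at yaw deg, tool y down, in n rows"""
    s=read_state();r0=R.from_quat(s["ee_rot"]);p0=s["position"]
    c=[]
    for a in(yaw,yaw+180):
        t=np.radians(a);x=np.array([np.cos(t),np.sin(t),0]);y=np.array([0,0,-1.]);c.append(R.from_matrix(np.c_[x,y,np.cross(x,y)]))
    r1=min(c,key=lambda r:(r0.inv()*r).magnitude())
    w=(r0.inv()*r1).as_rotvec();d=np.array(p)-p0
    for i in range(n):
        r=r0*R.from_rotvec(w*i/n)
        print(np.round(np.r_[r.inv().apply(d/n)/1e3,w/n],4).tolist())
    print("jaw",np.round(r0.apply([1,0,0]),4),"app",np.round(r0.apply([0,1,0]),4),"pos",p0.round(1),"F",s["contact_force"].round(1),"w",s["gripper_width"],"t",s["clock"],"j6",s["joints"].round(2))
E
python3 - <<'E'
from h import *
plan([418.4,328,100],15.7,10)
plan([418.4,328,100],15.7+180,1)
g=get_image("top")
print(onz(g,[[314,152],[347,259]],[80,19]) if 0 else (onz(g,[[314,152]],80),onz(g,[[347,259]],19)))
E
```

```text
[0.0191, 0.0131, 0.0308, -0.0001, 0.1009, 0.0001]
[0.0159, 0.0131, 0.0326, -0.0001, 0.1009, 0.0001]
[0.0125, 0.0131, 0.034, -0.0001, 0.1009, 0.0001]
[0.0091, 0.0131, 0.0351, -0.0001, 0.1009, 0.0001]
[0.0055, 0.0131, 0.0358, -0.0001, 0.1009, 0.0001]
[0.0018, 0.0131, 0.0362, -0.0001, 0.1009, 0.0001]
[-0.0018, 0.0131, 0.0362, -0.0001, 0.1009, 0.0001]
[-0.0055, 0.0131, 0.0359, -0.0001, 0.1009, 0.0001]
[-0.009, 0.0131, 0.0351, -0.0001, 0.1009, 0.0001]
[-0.0125, 0.013, 0.034, -0.0001, 0.1009, 0.0001]
jaw [-0.284  -0.9588  0.0017] app [-4.0e-04 -1.6e-03 -1.0e+00] pos [177.3 598.9 230.5] F [ 0.1 -0.9  0.3] w 85.38102523692451 t 0.15 j6 [ 1.54  0.39  0.01 -0.   -1.19 -0.26]
[0.191, 0.1308, 0.3081, -0.0009, 1.0088, 0.0015]
jaw [-0.284  -0.9588  0.0017] app [-4.0e-04 -1.6e-03 -1.0e+00] pos [177.3 598.9 230.5] F [ 0.1 -0.9  0.3] w 85.38102523692451 t 0.15 j6 [ 1.54  0.39  0.01 -0.   -1.19 -0.26]
(array([[601.55005861, 274.54384279,  80.        ]]), array([[356.67462173, 190.95788133,  19.        ]]))
```

Call:
play_rows([
  [0.0191, 0.0131, 0.0308, 0, 0.101, 0, 0.085],
  [0.0159, 0.0131, 0.0326, 0, 0.101, 0, 0.085],
  [0.0125, 0.0131, 0.034, 0, 0.101, 0, 0.085],
  [0.0091, 0.0131, 0.0351, 0, 0.101, 0, 0.085],
  [0.0055, 0.0131, 0.0358, 0, 0.101, 0, 0.085],
  [0.0018, 0.0131, 0.0362, 0, 0.101, 0, 0.085],
  [-0.0018, 0.0131, 0.0362, 0, 0.101, 0, 0.085],
  [-0.0055, 0.0131, 0.0359, 0, 0.101, 0, 0.085],
  [-0.009, 0.0131, 0.0351, 0, 0.101, 0, 0.085],
  [-0.0125, 0.013, 0.034, 0, 0.101, 0, 0.085],
])

```text
clock: 1.2
position: [419.5, 319.2, 95.1]
ee_rot: [-0.085, 0.703, -0.701, 0.086]
contact_force: [1.1, 0.4, -0.1]
gripper_width: 85.0
```

Run:
```python
from h import *
plan([418.4,328,100],15.7,4)
g=get_image("side");crop(g,200,110,260,180,3,"pics/c.png")
print(proj(g,[418.4,328,34])-[200,110])
```

```text
[-0.0003, -0.0012, -0.0022, 0.0009, -0.0082, -0.0005]
[-0.0003, -0.0012, -0.0022, 0.0009, -0.0082, -0.0005]
[-0.0003, -0.0012, -0.0022, 0.0009, -0.0082, -0.0005]
[-0.0003, -0.0012, -0.0022, 0.0009, -0.0082, -0.0005]
jaw [-0.9711 -0.2389 -0.0019] app [ 0.001   0.0041 -1.    ] pos [419.5 319.2  95.1] F [ 1.1  0.4 -0.1] w 84.99486827650327 t 1.2 j6 [ 0.96  0.36 -0.41 -0.   -0.79 -0.71]
[[ 69.31434114 100.08811257]]
```

View pics/c.png

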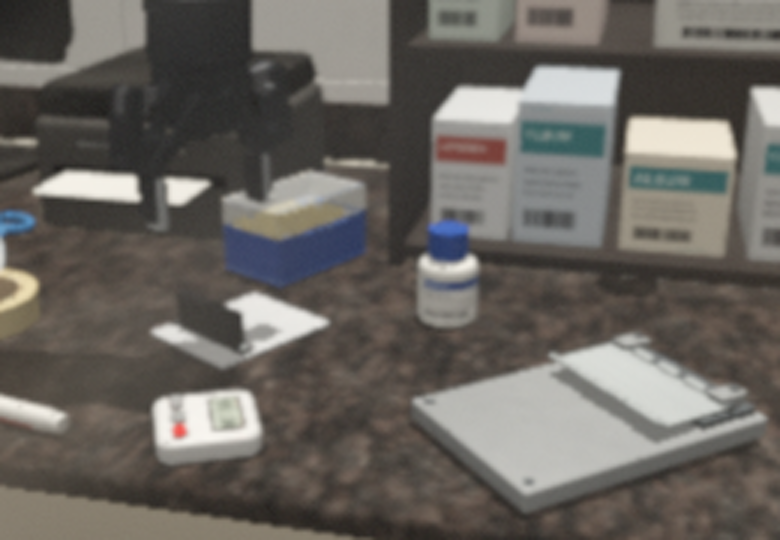

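The crop shows the bar's top centre near (209,300). That agrees with the point measured in the top view, which projects to (208,300). The gripper is above it, so I'll correct the offset and go down.

Call:
play_rows([
  [-0.0006, 0.007, -0.0045, 0.002, -0.016, -0.001, 0.085],
  [-0.0006, 0.015, -0.0043, 0.002, -0.016, -0.001, 0.085],
  [0, 0.02, 0, 0, 0, 0, 0.085],
  [0, 0.015, 0, 0, 0, 0, 0.085],
  [0, 0.01, 0, 0, 0, 0, 0.085],
  [0, 0, 0, 0, 0, 0, 0.085],
])

```text
clock: 1.85
position: [419.4, 324.7, 21.8]
ee_rot: [0.096, -0.699, 0.702, -0.094]
contact_force: [0.1, -0.7, 0.5]
gripper_width: 85.2
```

Run:
```python
from h import *
plan([418.4,328,9],15.7,2)
```

```text
[0.0, 0.0064, -0.0017, -0.002, -0.0022, 0.0023]
[0.0, 0.0064, -0.0017, -0.002, -0.0022, 0.0023]
jaw [-0.9639 -0.2663  0.0046] app [-0.0034 -0.0051 -1.    ] pos [419.4 324.7  21.8] F [ 0.1 -0.7  0.5] w 85.16774157810006 t 1.85 j6 [ 0.96  0.48 -0.47  0.   -0.63 -0.7 ]
```

Call:
play_rows([
  [0, 0.0065, -0.0017, -0.002, -0.002, 0.002, 0.085],
  [0, 0.005, -0.0017, -0.002, -0.002, 0.002, 0.085],
  [0, 0, 0, 0, 0, 0, 0.05],
  [0, 0, 0, 0, 0, 0, 0.03],
  [0, 0, 0, 0, 0, 0, 0.016],
  [0, 0, 0, 0, 0, 0, 0.0],
  [0, 0, 0, 0, 0, 0, 0.0],
  [0, 0, 0, 0, 0, 0, 0.0],
  [0, 0, 0, 0, 0, 0, 0.0],
  [0, 0, 0, 0, 0, 0, 0.0],
])

```text
clock: 2.85
position: [419.3, 330.8, 12.1]
ee_rot: [-0.096, 0.702, -0.699, 0.099]
contact_force: [0.5, 0.4, -0.1]
gripper_width: 10.4
```

Run:
```python
from h import *
plan([418.4,328,60],15.7,2)
for i in range(3):
    s=read_state();print(s["position"].round(2),s["ee_rot"].round(4),s["contact_force"].round(1));get_image("top")
```

```text
[0.0007, -0.0239, 0.0012, 0.002, 0.0011, -0.0023]
[0.0007, -0.0239, 0.0012, 0.002, 0.0011, -0.0023]
jaw [-0.9621 -0.2728 -0.0046] app [ 0.0033  0.0052 -1.    ] pos [419.3 330.8  12.1] F [ 0.5  0.4 -0.1] w 10.425325208776368 t 2.85 j6 [ 0.97  0.5  -0.47 -0.   -0.6  -0.7 ]
[419.26 330.84  12.14] [-0.096   0.702  -0.6987  0.0988] [ 0.5  0.4 -0.1]
[419.26 330.87  12.12] [-0.096   0.702  -0.6987  0.0988] [-0.1  0.1 -0.2]
[419.25 330.86  12.11] [-0.096   0.702  -0.6987  0.0988] [-0.8  0.6 -0.3]
```

The grip holds but sits high on the bar. I'll regrasp 4 mm lower.

Call:
play_rows([
  [0, 0, 0, 0, 0, 0, 0.03],
  [0, 0, 0, 0, 0, 0, 0.03],
  [0, 0.002, 0.0012, 0.002, 0.001, -0.002, 0.03],
  [0, 0.0025, 0.0012, 0.002, 0.001, -0.002, 0.03],
  [0, 0, 0, 0, 0, 0, 0.03],
  [0, 0, 0, 0, 0, 0, 0.0],
  [0, 0, 0, 0, 0, 0, 0.0],
  [0, 0, 0, 0, 0, 0, 0.0],
  [0, 0, 0, 0, 0, 0, 0.0],
  [0, 0, 0, 0, 0, 0, 0.0],
])

```text
clock: 4.0
position: [420.1, 328.3, 7.2]
ee_rot: [0.097, -0.7, 0.701, -0.097]
contact_force: [-0.3, 0.3, 0.0]
gripper_width: 10.6
```

Run:
```python
from h import *
plan([418.4,328,60],15.7,3)
```

```text
[0.0006, -0.0176, -0.0001, -0.0002, 0.0001, -0.0001]
[0.0006, -0.0176, -0.0001, -0.0002, 0.0001, -0.0001]
[0.0006, -0.0176, -0.0001, -0.0002, 0.0001, -0.0001]
jaw [-9.626e-01 -2.708e-01 -2.000e-04] app [ 3.e-04 -5.e-04 -1.e+00] pos [420.1 328.3   7.2] F [-0.3  0.3  0. ] w 10.559107261061092 t 4.0 j6 [ 0.97  0.51 -0.47  0.   -0.59 -0.69]
```

Call:
play_rows([
  [0, -0.015, 0, 0, 0, 0, 0],
  [0, -0.02, 0, 0, 0, 0, 0],
  [0, -0.02, 0, 0, 0, 0, 0],
  [0, -0.01, 0, 0, 0, 0, 0],
  [0, 0, 0, 0, 0, 0, 0],
])

```text
clock: 4.5
position: [418.2, 326.3, 71.6]
ee_rot: [0.098, -0.699, 0.702, -0.094]
contact_force: [-1.3, 0.5, -0.8]
gripper_width: 10.9
```

Run:
```python
from h import *
plan([482,74.7,70],-3.04,10)
```

```text
[0.0006, 0.0003, 0.0259, -0.0005, 0.0326, 0.0005]
[-0.0002, 0.0003, 0.026, -0.0005, 0.0326, 0.0005]
[-0.0011, 0.0002, 0.0259, -0.0005, 0.0326, 0.0005]
[-0.0019, 0.0002, 0.0259, -0.0005, 0.0326, 0.0005]
[-0.0027, 0.0002, 0.0258, -0.0005, 0.0326, 0.0005]
[-0.0036, 0.0002, 0.0257, -0.0005, 0.0326, 0.0005]
[-0.0044, 0.0002, 0.0256, -0.0005, 0.0326, 0.0005]
[-0.0052, 0.0002, 0.0254, -0.0005, 0.0326, 0.0005]
[-0.0061, 0.0002, 0.0252, -0.0005, 0.0326, 0.0005]
[-0.0069, 0.0002, 0.025, -0.0005, 0.0326, 0.0005]
jaw [-0.963  -0.2693  0.0061] app [-0.0048 -0.0057 -1.    ] pos [418.2 326.3  71.6] F [-1.3  0.5 -0.8] w 10.935856908101975 t 4.5 j6 [ 0.97  0.4  -0.42 -0.   -0.75 -0.69]
```

Call:
play_rows([
  [0.0006, 0.0003, 0.0259, 0, 0.0326, 0, 0],
  [-0.0002, 0.0003, 0.026, 0, 0.0326, 0, 0],
  [-0.0011, 0.0002, 0.0259, 0, 0.0326, 0, 0],
  [-0.0019, 0.0002, 0.0259, 0, 0.0326, 0, 0],
  [-0.0027, 0.0002, 0.0258, 0, 0.0326, 0, 0],
  [-0.0036, 0.0002, 0.0257, 0, 0.0326, 0, 0],
  [-0.0044, 0.0002, 0.0256, 0, 0.0326, 0, 0],
  [-0.0052, 0.0002, 0.0254, 0, 0.0326, 0, 0],
  [-0.0061, 0.0002, 0.0252, 0, 0.0326, 0, 0],
  [-0.0069, 0.0002, 0.025, 0, 0.0326, 0, 0],
])

```text
clock: 5.5
position: [476.7, 65.1, 61.0]
ee_rot: [-0.016, -0.702, 0.711, 0.029]
contact_force: [0.6, 0.4, -1.9]
gripper_width: 10.6
```

Call:
play_rows([
  [0, 0, 0, 0, 0, 0, 0],
  [0, 0, 0, 0, 0, 0, 0],
])

```text
clock: 5.7
position: [475.4, 61.9, 58.8]
ee_rot: [-0.016, -0.701, 0.712, 0.032]
contact_force: [-0.2, 0.1, -1.3]
gripper_width: 11.1
```

Run:
```python
from h import *
plan([482,74.7,40],-3.04,3)
g=get_image("top");a=g["color"];cv2.imwrite("pics/d1.png",a[...,::-1])
crop(g,345,115,110,120,4,"pics/d.png")
h=get_image("side");crop(h,300,150,200,150,2,"pics/e.png")
import cv2
d=cv2.imread("pics/d.png");e=cv2.imread("pics/e.png")
c=np.zeros((480,780,3),np.uint8);c[:,:440]=d[:480];e=cv2.resize(e,(340,255));c[:255,440:]=e;cv2.imwrite("pics/de.png",c)
```

```text
[-0.0021, 0.0062, -0.0045, -0.0052, -0.0051, 0.0074]
[-0.002, 0.0062, -0.0045, -0.0052, -0.0051, 0.0074]
[-0.002, 0.0062, -0.0044, -0.0052, -0.0051, 0.0074]
jaw [-0.9974  0.0685  0.022 ] app [-0.023  -0.0142 -0.9996] pos [475.4  61.9  58.8] F [-0.2  0.1 -1.3] w 11.082262366476227 t 5.7 j6 [ 0.47  0.36 -0.55  0.   -0.69 -0.54]
```

View pics/de.png

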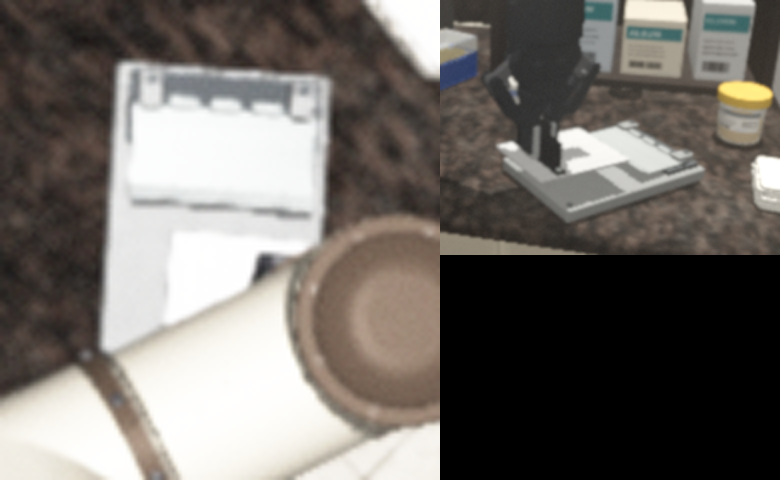

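The plate is held over the board. In the crop its nose is at about (165–310,235) in front of the lip, and it sits a little right of centre. The tool has a small tilt too. I'll correct the pose before going lower.

Call:
play_rows([
  [-0.002, 0.003, -0.0045, -0.0052, -0.0051, 0.0074, 0],
  [-0.002, 0.003, -0.0045, -0.0052, -0.0051, 0.0074, 0],
  [-0.002, 0.003, -0.0044, -0.0052, -0.0051, 0.0074, 0],
  [0, 0, 0, 0, 0, 0, 0],
])

```text
clock: 6.2
position: [482.3, 79.1, 48.8]
ee_rot: [0.017, 0.708, -0.706, -0.015]
contact_force: [-0.1, -0.2, -2.0]
gripper_width: 11.0
```

Run:
```python
from h import *
plan([482,74.7,40],-3.04,3)
```

```text
[0.0, 0.0029, 0.0015, 0.0006, 0.0024, -0.0008]
[0.0, 0.0029, 0.0015, 0.0006, 0.0024, -0.0008]
[0.0, 0.0029, 0.0015, 0.0006, 0.0024, -0.0008]
jaw [-0.9989  0.0458 -0.0023] app [ 0.0024  0.0016 -1.    ] pos [482.3  79.1  48.8] F [-0.1 -0.2 -2. ] w 10.99575961072732 t 6.2 j6 [ 0.5   0.38 -0.55 -0.   -0.64 -0.54]
```

Call:
play_rows([
  [0, 0.006, 0.0015, 0.0006, 0.0024, -0.0008, 0],
  [0, 0.006, 0.0015, 0.0006, 0.0024, -0.0008, 0],
  [0, 0.005, 0.0015, 0.0006, 0.0024, -0.0008, 0],
  [0, 0, 0, 0, 0, 0, 0],
  [0, 0, 0, 0, 0, 0, 0],
])

```text
clock: 6.7
position: [481.8, 74.6, 29.8]
ee_rot: [-0.018, -0.707, 0.707, 0.019]
contact_force: [0.1, 0.3, -1.3]
gripper_width: 10.4
```

Run:
```python
from h import *
plan([482,74.7,27],-3.04,1)
g=get_image("top");c=g["color"].min(2)
crop(g,360,120,80,90,6,"pics/f.png")
h=get_image("side");crop(h,320,190,150,95,5,"pics/s.png")
f=cv2.imread("pics/f.png")
def B(p):  # board frame to world (camera-measured)
    t=np.radians(-3.04);return np.c_[572.4+p[:,0]*np.cos(t)-p[:,1]*np.sin(t),69.8+p[:,0]*np.sin(t)+p[:,1]*np.cos(t),p[:,2]]
for P,col in((np.array([[-7,-45,24],[-7,45,24.]]),(0,0,255)),(np.array([[10,-55,30],[10,55,30.]]),(255,0,0))):
    q=(proj(g,B(P))-[360,120]+.5)*6
    for x,y in q: cv2.circle(f,(int(x),int(y)),4,col,-1)
cv2.imwrite("pics/f.png",f)
```

```text
[-0.0002, 0.0028, -0.0001, -0.0008, 0.0003, 0.0012]
jaw [-0.9986  0.0527  0.0012] app [-1.2e-03 -7.0e-04 -1.0e+00] pos [481.8  74.6  29.8] F [ 0.1  0.3 -1.3] w 10.433820972405064 t 6.7 j6 [ 0.49  0.41 -0.57  0.   -0.59 -0.54]
```

View pics/f.png

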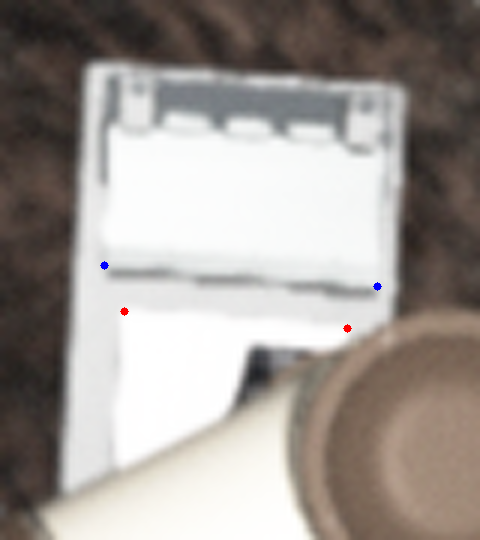

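View pics/s.png

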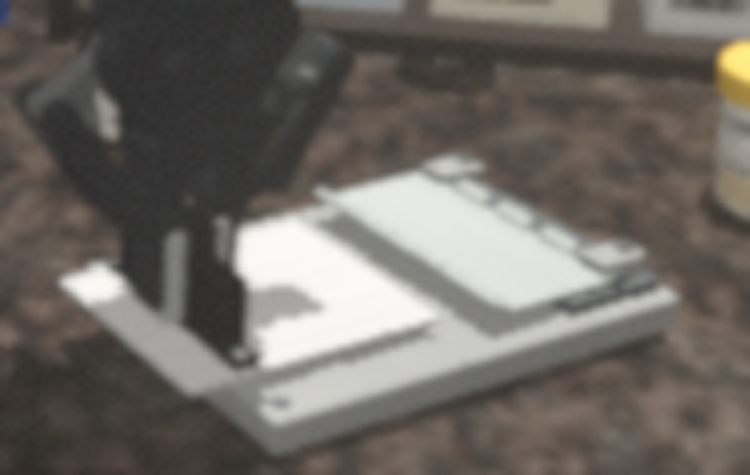

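Red (plate nose) and blue (lip) predictions match the picture: plate corner near (122,310), lip ends at (104,265) and (377,287). The plate is parallel to the board, and the side view shows it low over the deck. I'll lower it gently to contact.

Call:
play_rows([
  [0, 0.002, 0, -0.0005, 0, 0.0008, 0],
  [0, 0.0015, 0, 0, 0, 0, 0],
  [0, 0.001, 0, 0, 0, 0, 0],
  [0, 0, 0, 0, 0, 0, 0],
])

```text
clock: 7.2
position: [482.2, 74.8, 25.7]
ee_rot: [0.019, 0.707, -0.707, -0.018]
contact_force: [0.2, 0.5, -2.1]
gripper_width: 11.0
```

Run:
```python
from h import *
plan([524,72.5,25],-3.04,10)
s=read_state();print(s["wrist_torque"])
```

```text
[-0.0042, 0.0001, 0.0, 0.0001, 0.0, -0.0001]
[-0.0042, 0.0001, 0.0, 0.0001, 0.0, -0.0001]
[-0.0042, 0.0001, 0.0, 0.0001, 0.0, -0.0001]
[-0.0042, 0.0001, 0.0, 0.0001, 0.0, -0.0001]
[-0.0042, 0.0001, 0.0, 0.0001, 0.0, -0.0001]
[-0.0042, 0.0001, 0.0, 0.0001, 0.0, -0.0001]
[-0.0042, 0.0001, 0.0, 0.0001, 0.0, -0.0001]
[-0.0042, 0.0001, 0.0, 0.0001, 0.0, -0.0001]
[-0.0042, 0.0001, 0.0, 0.0001, 0.0, -0.0001]
[-0.0042, 0.0001, 0.0, 0.0001, 0.0, -0.0001]
jaw [-0.9986  0.0528 -0.0012] app [ 1.2e-03  6.0e-04 -1.0e+00] pos [482.2  74.8  25.7] F [ 0.2  0.5 -2.1] w 11.038591697337344 t 7.2 j6 [ 0.49  0.42 -0.57  0.   -0.58 -0.54]
[0.03689236 0.02081418 0.00355577]
```

Call:
play_rows([
  [-0.0042, 0.0001, 0, 0, 0, 0, 0],
  [-0.0042, 0.0001, 0, 0, 0, 0, 0],
  [-0.0042, 0.0001, 0, 0, 0, 0, 0],
  [-0.0042, 0.0001, 0, 0, 0, 0, 0],
  [-0.0042, 0.0001, 0, 0, 0, 0, 0],
  [0, 0, 0, 0, 0, 0, 0],
])

```text
clock: 7.8
position: [506.0, 73.8, 25.4]
ee_rot: [0.019, 0.707, -0.706, -0.018]
contact_force: [0.2, 0.5, -1.4]
gripper_width: 10.9
```

Run:
```python
from h import *
plan([524,72.5,25],-3.04,5)
s=read_state();print(s["wrist_torque"])
```

```text
[-0.0036, 0.0001, 0.0001, 0.0002, 0.0001, -0.0005]
[-0.0036, 0.0001, 0.0001, 0.0002, 0.0001, -0.0005]
[-0.0036, 0.0001, 0.0001, 0.0002, 0.0001, -0.0005]
[-0.0036, 0.0001, 0.0001, 0.0002, 0.0001, -0.0005]
[-0.0036, 0.0001, 0.0001, 0.0002, 0.0001, -0.0005]
jaw [-0.9986  0.0526 -0.0025] app [ 0.0025  0.001  -1.    ] pos [506.   73.8  25.4] F [ 0.2  0.5 -1.4] w 10.908123608711472 t 7.8 j6 [ 0.46  0.45 -0.52  0.   -0.6  -0.52]
[ 0.0108062  -0.00155977  0.06007935]
```

Call:
play_rows([
  [-0.0036, 0.0001, 0.0001, 0.0002, 0, -0.0005, 0],
  [-0.0036, 0.0001, 0.0001, 0.0002, 0, -0.0005, 0],
  [-0.0036, 0.0001, 0.0001, 0.0002, 0, -0.0005, 0],
  [-0.0034, 0.0001, 0.0001, 0.0002, 0, -0.0005, 0],
  [-0.003, 0.0001, 0.0001, 0.0002, 0, -0.0005, 0],
  [0, 0, 0, 0, 0, 0, 0],
  [0, 0, 0, 0, 0, 0, 0],
])

```text
clock: 8.5
position: [524.6, 72.2, 25.2]
ee_rot: [-0.018, -0.707, 0.707, 0.019]
contact_force: [-0.9, -0.2, 0.1]
gripper_width: 11.0
```

Run:
```python
from h import *
plan([524,72.5,25],-3.04,1)
g=get_image("top");h=get_image("side");crop(g,360,120,80,90,6,"pics/f2.png");crop(h,320,190,150,95,3,"pics/s2.png")
f=cv2.imread("pics/f2.png");s=cv2.resize(cv2.imread("pics/s2.png"),(315,200));c=np.zeros((540,800,3),np.uint8);c[:,:480]=f;c[:200,485:]=s;cv2.imwrite("pics/fs2.png",c)
```

```text
[0.0006, 0.0002, -0.0003, -0.0, 0.0004, 0.0004]
jaw [-9.986e-01  5.260e-02  4.000e-04] app [-4.e-04 -0.e+00 -1.e+00] pos [524.6  72.2  25.2] F [-0.9 -0.2  0.1] w 11.016527489636635 t 8.5 j6 [ 0.44  0.47 -0.47 -0.   -0.63 -0.5 ]
```

View pics/fs2.png

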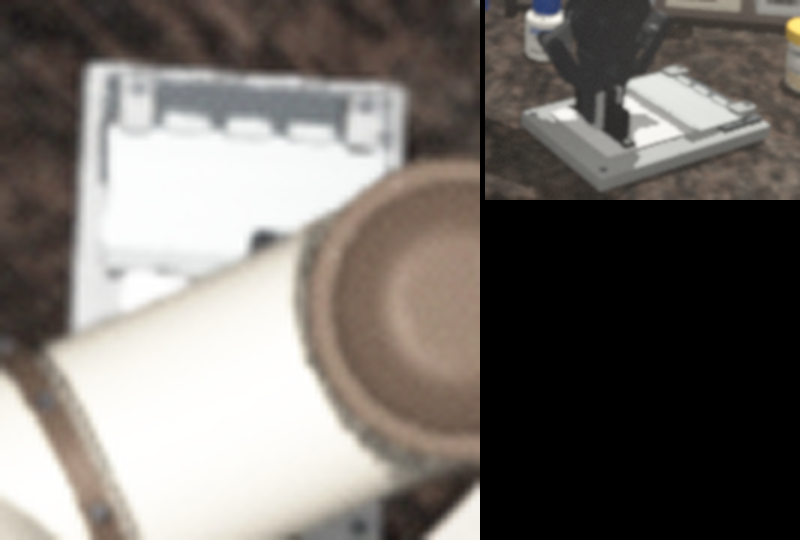

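The plate is under the lip (white strip meets the lip at about (150,275)), and the leaf is where it was. Now I'll press down in steps.

Call:
play_rows([
  [0, 0.001, 0, 0, 0, 0, 0],
  [0, 0.001, 0, 0, 0, 0, 0],
])

```text
clock: 8.8
position: [524.6, 72.2, 25.2]
ee_rot: [-0.018, -0.707, 0.707, 0.018]
contact_force: [-1.8, 0.9, 7.1]
gripper_width: 11.3
```

Call:
play_rows([
  [0, 0.002, 0, 0, 0, 0, 0],
  [0, 0.002, 0, 0, 0, 0, 0],
])

```text
clock: 9.0
position: [524.6, 72.2, 25.2]
ee_rot: [-0.018, -0.706, 0.707, 0.018]
contact_force: [-4.6, -1.0, 14.0]
gripper_width: 10.9
```

Run:
```python
from h import *
for i in range(4):
    h=get_image("side");s=read_state();print(s["clock"],s["position"].round(1),s["contact_force"].round(1),s["wrist_torque"].round(2))
plan([524,72.5,25],-3.04,1)
crop(h,320,190,150,95,5,"pics/s3.png")
```

```text
9.05 [524.6  72.2  25.2] [-4.8 -0.2 13.1] [ 0.01  1.41 -0.14]
9.1 [524.6  72.2  25.1] [-5.2  0.2 13.8] [-0.01  1.41 -0.08]
9.15 [524.6  72.2  25.1] [-3.8 -0.2 12.6] [ 0.03  1.43 -0.12]
9.2 [524.6  72.2  25.1] [-4.3 -0.2 14.4] [ 0.06  1.42 -0.13]
[0.0006, 0.0001, -0.0003, -0.0011, 0.0025, -0.001]
jaw [-0.9987  0.0505 -0.001 ] app [ 9.0e-04 -1.2e-03 -1.0e+00] pos [524.6  72.2  25.1] F [-4.3 -0.2 14.4] w 10.800332050833061 t 9.2 j6 [ 0.44  0.47 -0.47  0.   -0.63 -0.5 ]
```

View pics/s3.png

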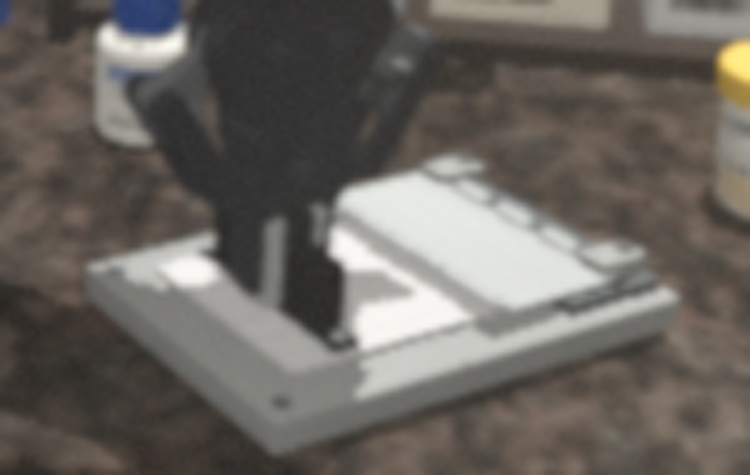

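Pressed at about 13.5 N, but the moment suggests most of the load is near the tail. I'll add a slight nose-down bias while pressing, so the whole plate lies flat.

Call:
play_rows([
  [0.0004, 0.002, 0, 0, 0, -0.01, 0],
  [0.0004, 0.002, 0, 0, 0, -0.01, 0],
  [0.0004, 0.002, 0, 0, 0, -0.01, 0],
])

```text
clock: 9.5
position: [524.3, 72.3, 25.6]
ee_rot: [0.009, 0.707, -0.707, -0.026]
contact_force: [-7.7, -1.4, 16.9]
gripper_width: 11.0
```

Run:
```python
from h import *
for i in range(3):
    h=get_image("side");s=read_state();print(s["clock"],s["position"].round(1),s["contact_force"].round(1),s["wrist_torque"].round(2))
plan([524,72.5,25],-3.04,1)
```

```text
9.55 [524.4  72.2  25.6] [-7.7 -1.  15.1] [-0.29  0.93 -0.1 ]
9.6 [524.4  72.2  25.6] [-7.2 -0.8 14.5] [-0.38  0.83 -0.14]
9.65 [524.4  72.2  25.6] [-6.8 -0.2 15.2] [-0.41  0.78 -0.08]
[0.0004, 0.0006, -0.0002, -0.0001, 0.0038, 0.0239]
jaw [-0.9985  0.0492  0.0239] app [-0.0239  0.0011 -0.9997] pos [524.4  72.2  25.6] F [-6.8 -0.2 15.2] w 10.758014314407536 t 9.65 j6 [ 0.44  0.48 -0.45 -0.02 -0.67 -0.47]
```

The bias was too much: the tool tilted 0.024 rad and rose 0.4 mm. The earlier upright pose at z = 25.1 matched the height the plate was gripped at when flat (7.2 + 18). I'll go back to upright and press straight down.

Call:
play_rows([
  [0.0003, 0.001, 0, 0, 0.002, 0.012, 0],
  [0.0003, 0.0015, 0, 0, 0.002, 0.012, 0],
  [0, 0.002, 0, 0, 0, 0, 0],
])

```text
clock: 9.95
position: [524.8, 72.4, 25.1]
ee_rot: [0.02, 0.707, -0.707, -0.017]
contact_force: [-7.4, 0.7, 25.6]
gripper_width: 10.7
```

Run:
```python
from h import *
for i in range(3):
    h=get_image("side");s=read_state();print(s["clock"],s["position"].round(1),s["contact_force"].round(1),s["wrist_torque"].round(2))
plan([524,72.5,25],-3.04,1)
```

```text
10.0 [524.8  72.4  25.1] [-4.6 -0.6 16.6] [-0.12  1.65 -0.05]
10.05 [524.8  72.4  25.1] [-4.6 -0.  15.8] [-0.02  1.65  0.  ]
10.1 [524.8  72.4  25.2] [-4.2 -0.4 15.7] [-0.07  1.7  -0.06]
[0.0008, 0.0001, -0.0, 0.0005, 0.0009, -0.0048]
jaw [-0.9986  0.0522 -0.0048] app [ 4.8e-03  3.0e-04 -1.0e+00] pos [524.8  72.4  25.2] F [-4.2 -0.4 15.7] w 10.873742834249972 t 10.1 j6 [ 0.44  0.47 -0.47  0.   -0.62 -0.5 ]
```

Call:
play_rows([
  [0.0004, 0.002, 0, 0, 0, -0.005, 0],
  [0.0004, 0.002, 0, 0, 0, -0.003, 0],
])

```text
clock: 10.3
position: [524.7, 72.4, 25.1]
ee_rot: [-0.017, -0.707, 0.707, 0.018]
contact_force: [-5.3, -0.7, 16.0]
gripper_width: 11.2
```

Run:
```python
from h import *
for i in range(4):
    h=get_image("side");s=read_state();print(s["clock"],s["position"].round(2),s["contact_force"].round(1),s["wrist_torque"].round(2))
plan([524,72.5,25],-3.04,1)
g=get_image("top")
a=cv2.resize(g["color"][120:220,360:440,::-1],None,fx=5,fy=5,interpolation=2);b=cv2.resize(h["color"][200:285,335:460,::-1],(400,272),interpolation=2)
c=np.zeros((500,800,3),np.uint8);c[:,:400]=a;c[:272,400:]=b;cv2.imwrite("pics/z.png",c)
# bystander drift in top view vs start
o=cv2.imread("pics/top0.png")[...,::-1];n=g["color"]
for nm,(x,y,w,k) in dict(flask=(298,138,34,32),timer=(325,238,42,42),tips=(210,138,55,65)).items():
    print(nm,np.abs(o[y:y+k,x:x+w].astype(int)-n[y:y+k,x:x+w]).mean().round(2))
```

```text
10.35 [524.72  72.43  25.12] [-4.3 -0.2 15. ] [-0.26  1.25 -0.12]
10.4 [524.7   72.41  25.15] [-4.3 -0.6 15.6] [-0.27  1.27 -0.1 ]
10.45 [524.69  72.41  25.11] [-4.7 -1.2 15. ] [-0.25  1.27 -0.14]
10.5 [524.73  72.45  25.17] [-4.4 -0.7 14.3] [-0.32  1.26 -0.19]
[0.0007, 0.0002, -0.0, -0.0001, 0.0027, 0.0007]
jaw [-9.987e-01  5.040e-02  7.000e-04] app [-7.e-04 -1.e-04 -1.e+00] pos [524.7  72.4  25.2] F [-4.4 -0.7 14.3] w 11.286077414431606 t 10.5 j6 [ 0.44  0.47 -0.47 -0.   -0.63 -0.49]
flask 11.04
timer 71.67
tips 11.62
```

View pics/z.png

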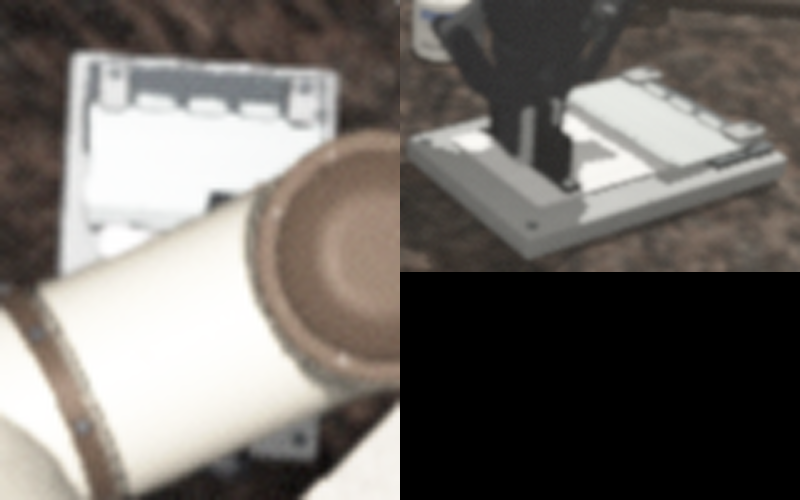

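The final view shows the plate flat on the deck under the leaf, with the lip at about (90–200,225) in the top half and the leaf unchanged. The arm hides the timer in the top view, so I'll compare the side view with the first one and then hand in.

Run:
```python
from h import *
h=get_image("side");o=cv2.imread("pics/side0.png")[...,::-1];n=h["color"]
for nm,(x,y,w,k) in dict(timer=(245,236,48,32),tips=(272,165,54,42),flask=(336,182,28,40),leaf=(415,222,40,35)).items():
    t=np.ascontiguousarray(o[y:y+k,x:x+w]);r=cv2.matchTemplate(np.ascontiguousarray(n[y-6:y+k+6,x-6:x+w+6]),t,cv2.TM_CCOEFF_NORMED)
    _,v,_,p=cv2.minMaxLoc(r);print(nm,"shift px",p[0]-6,p[1]-6,"corr",round(v,3))
s=read_state();print(s["clock"],s["contact_force"].round(1),s["position"].round(1));job_done()
```

```text
timer shift px 0 0 corr 0.894
tips shift px 0 0 corr 0.998
flask shift px -1 0 corr 0.783
leaf shift px 0 0 corr 0.998
10.6 [-4.8 -1.9 15.8] [524.7  72.4  25.1]
the job is handed in; nothing more can be done
```

I slid the plate's plain edge under the hold-down leaf and handed the job in at 10.6 s with the gripper still holding and pressing it. By my measurements it meets the task, but one check on the bottle was weak.

**Position:** the plate lies about 26 mm behind the lip and roughly 9 mm short of the back stop. It is square to the board within about 0.2° and centred within about 1 mm. I worked this out from the gripper's pose and the first camera measurement, because the leaf and the arm hide the front edge.

**Press:** the final force was about 15 N down and steady. The gripper height (25.1 mm) matches the plate lying flat on the deck, and the tool was upright within 0.001 rad. About 4.5 N of sideways push along the board remains.

**One correction:** while pressing, I tried a nose-down bias that tilted the tool 0.024 rad and raised it about 0.4 mm. I undid this and pressed again, so the plate's pitch in the grip may have shifted slightly. The final moment reading is consistent with it lying flat, but I could not confirm that by camera.

**Other objects:** compared with the first side view, the leaf, timer and tips show no shift.
- **Bottle:** it matched less well, with a 1-pixel shift and a correlation of 0.78. The gripper partly covers it in that view, and nothing passed near it.
- **Timer in the top view:** that comparison failed because the arm hides it there.

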